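# Set up the horn stake on the work plate

### The job

The finished copper beaker is still standing on the round steel plate: put it into the wooden crate. Then stand the lying horn stake upright on its foot in the middle of the plate and turn it so that its horn points at the raised lug on the plate's rim. Leave everything else on the bench where it is.

Things in the scene. Friction and masses are not known exactly. Their poses are not given: they have to be found in the camera images.
- stake: Horn stake: aluminium, 0.42 kg, 112 mm tall: square foot 60 x 60 x 14 mm, square neck 28 x 28 mm, head with a horn to one side. Origin: centre of the foot's underside; z from foot to head along its axis, x towards the horn. At the start it lies, z axis level and roughly towards the robot, y axis up, horn level, foot on the bench and head propped on the slat: axis 30 mm above the bench
- stake_neck (a point): middle of the horn stake's neck, on its axis, 54 mm above the foot's underside, practically its centre of mass. The bare neck, 28 mm square, runs from 14 to 92 mm above the foot's underside
- horn_tip (a point): tip of the horn, at (75, 0, 102) mm in the stake's frame. The stake's head reaches from 92 to 112 mm up, is 28 mm wide in y (flush with the neck) and spans x = -22 to +28 mm; the round horn grows from its +x end, 20 mm across at the root, tapering. The stake stands by itself in spite of the horn
- plate: Round dark steel work plate, 190 mm across, 20 mm thick, fixed to the bench. Origin at the centre of its underside, z up, x towards the lug. A scribed circle 88 mm across marks its middle
- lug (a point): the mark: top of the raised steel diamond-shaped lug on the plate's rim, 80 mm from the plate's centre along the plate's x axis; the lug is 18 mm square (its corner points to the centre, 67 mm from it) and rises 12 mm above the plate. A scribed line leads from the middle to it
- beaker: Finished copper beaker standing on the plate, mouth up: straight round cup 60 mm outside diameter, 75 mm high, wall 3 mm, 0.16 kg. Origin under its centre, z up to the mouth
- beaker_mid (a point): point on the beaker's axis, 37.5 mm above its underside
- crate: Open wooden slatted crate, 200 (its x) x 160 (its y) x 70 mm high outside, walls 8 mm, floor 8 mm, fixed. Origin at the centre of its underside
- slat: Fixed wooden slat 40 x 100 x 16 mm on the bench, under the head of the lying stake. Origin at the centre of its underside
- mushroom: bystander: standing aluminium stake with the same 60 mm square foot but a round domed mushroom head and no horn, 112 mm tall; origin under its foot
- hammer: bystander: hammer with wooden handle lying near the front of the bench; origin at its underside
- dish: bystander: small white ceramic dish, 90 mm across, 22 mm high; origin under its centre
- bowl: bystander: small brass bowl, 64 mm across, 28 mm high; origin under its centre
- jar: bystander: brown glass jar 64 mm across, 85 mm high, with punches standing out of it to about 150 mm; origin under its centre
- block: bystander: dark steel dapping block, 50 mm cube; origin under its centre
- tin: bystander: round tin, 68 mm across, 50 mm high; origin under its centre
- file: bystander: flat file with wooden handle, lying, about 285 mm long, 22 mm high; origin at its underside
There are look-alikes about, which are no part of the job. Leave any turquoise look-alike of the stake alone.

How it is judged:
By the outcome, as a careful person would: the job done as asked, in the order asked, and still so for the second after the job is handed in, with the robot touching nothing.
It also fails if it takes over 64 s, if anything falls off the work surface, if the arm or the gripper's body presses on something with over 40 N, if the wrist force passes 120 N, or if a joint passes its speed limit or range.

### The arm

A 6-joint arm with a two-finger parallel gripper is mounted at the origin on the work surface. World frame = base frame: x ahead of the robot, y to its left, z up, the work surface at z = 0. Lengths are in m, angles in rad, forces in N, time in s.
With the tool pointing down it reaches from about 0.3 to 0.875 m from the base axis. Payload 6.4 kg.
Tool frame: the origin (TCP) lies at the very end of the fingers, on their centre line; the grasp point (between the pads) lies 19 mm behind it; z points along the fingers, y is the line along which they close (so a half turn about z gives the same grasp; the last joint's range is limited). The gripper opens to 85 mm and grips with 20 to 120 N. Pads are 22 mm wide; open, the fingers measure 114 mm over their backs; the gripper's body (76 mm by 85 mm) begins 54 mm behind the grasp point. The pads swing forward as they close: fully open they stand 13 mm farther back than shut.
Start: joints at [-1.379, 0.181, 1.607, -0, 1.354, -0.206], TCP at [0.223, -0.53, 0.231] pointing down, gripper open.
Joint ranges: [-2.99, 2.99], [-0.89, 2.07], [0.3, 2.58], [-1.14, 4.28], [0, 2.63], [-3.12, 3.12]. Speed limits (rad/s): [2.57, 2.57, 3.01, 3.14, 3.14, 3.14].

### API

Orientations are given as [roll, pitch, yaw] about the fixed x, y, z axes, in that order (R = Rz(yaw) Ry(pitch) Rx(roll)).
In Python, from bench import manip gives the robot as it stands. The module is installed in compiled form; this text tells all that it offers.
- The arm moves only by the shell command python3 -m pendant 'ROWS' [FORCE]. ROWS is JSON, a list of rows, each an object of numbers: "claw": the opening, from -1 (shut) to 1 (fully open); "tx", "ty", "tz": the shift along the tool's x, y, z each as a share of 0.025 m, from -1 to 1; "spin": the turn about the tool's z as a share of 5 degrees, from -1 to 1. In form: [{"claw": .., "tx": .., "ty": .., "tz": .., "spin": ..}, ...]. A call has 1 to 5 rows; each row shifts and turns the commanded pose from where the row before left it, along the tool's axes as they then stand; what a row does not reach is not made up. A row lasts 1/12 s, in which the tool goes at most 41.7 mm and 7.16 degrees, less where a joint would pass 70% of its speed; a pose out of reach is approached as far as the arm can. A call with a number of a shift or a turn outside -1 to 1 is refused whole. A call with a gripper value outside its range is refused whole. The fingers move at their own pace and stop on an object; FORCE is the grip in N (left out, the last holds). Time passes only in rows, so rows that do not move let the fingers close. It gives the time, the measured TCP pose, the force, the opening and the grip force at its end, in the units of the state.
- manip.read_state(): the state, without advancing time (a new reading comes with each control period).
- manip.camera(name): name is "scene" or "top" or "wrist"; returns the picture (400x640x3 uint8, red, green, blue); there is no depth.
- manip.camera_params(name): a dict with "camera_matrix" (3x3 intrinsics, pixels), "xyz" and "rotation" of the camera in the world; the wrist camera has in their place "T_tool_cam" (4x4, takes a point from camera to tool coordinates, whose origin is the TCP and whose axes are the flange's). Camera axes: x right, y down, z forward; pixel columns grow to the right and rows downward; lengths in m; the calibration is good to about 2 mm. A picture is of the moment at which its call begins: read the wrist's pose just before it. camera_params takes no time and is no camera call.
- manip.close_job(): hands the job in; it is judged then, once.
The state is a dict: "clock": time; "qpos": joint angles; "joint_velocities": joint speeds; "effort": joint torques, N m; "tcp_pos": TCP position; "ee_rot": TCP orientation; "contact_force": force on the tool from outside, world axes, zero at the start; "moment": the same for the moment, N m; "grip_width": opening from 0.0 (shut) to 1.0 (fully open); "grasp_force": force on a finger pad.
Only numpy, scipy, OpenCV 4.12 (cv2) and the standard library are available. Lean on these libraries where they do the work, as an engineer would, in place of code of your own. Each camera call takes 0.05 s, during which the arm holds its last target. There are 200 camera calls.

## Working session

There is one attempt and no reset: what is moved stays moved. The work goes in short steps, Python scripts to look and compute and a shell command to move; the robot and the scene stay as the last step left them, time stands still between calls to the robot, and variables do not carry over. Pictures are saved under pics/ and viewed, at most 10 in all, crops included, and the job is handed in when it is done.

```bash
mkdir -p pics
python3 - <<'E'
from bench import manip
import cv2,numpy as np
np.set_printoptions(precision=4,suppress=True)
for n in("scene","top"):
    cv2.imwrite(f"pics/{n}0.png",manip.camera(n)[:,:,::-1]); print(n,manip.camera_params(n))
print(manip.camera_params("wrist"));print(manip.read_state())
E
```

```text
scene {'camera_matrix': array([[432.7638,   0.    , 326.5257],
       [  0.    , 432.7638, 196.8484],
       [  0.    ,   0.    ,   1.    ]]), 'xyz': array([ 1.2782, -0.7424,  0.762 ]), 'rotation': array([-2.1251, -0.0109,  0.7621])}
top {'camera_matrix': array([[413.8301,   0.    , 320.5115],
       [  0.    , 413.8301, 197.3306],
       [  0.    ,   0.    ,   1.    ]]), 'xyz': array([0.4314, 0.0524, 1.1732]), 'rotation': array([-3.0482, -0.0091, -1.5674])}
{'camera_matrix': array([[359.7232,   0.    , 312.7617],
       [  0.    , 359.7232, 201.5682],
       [  0.    ,   0.    ,   1.    ]]), 'T_tool_cam': array([[ 0.0005, -0.9593, -0.2825,  0.0716],
       [ 1.    ,  0.0005,  0.0001,  0.0009],
       [ 0.0001, -0.2825,  0.9593, -0.1424],
       [ 0.    ,  0.    ,  0.    ,  1.    ]])}
{'clock': 0.1, 'qpos': array([-1.3793,  0.1815,  1.6079, -0.    ,  1.3538, -0.2063]), 'joint_velocities': array([ 0.0015, -0.0033, -0.0036, -0.0008,  0.0013, -0.0006]), 'effort': array([  0.0007, -44.5876, -35.2236,  -0.0002,   0.0042,  -0.    ]), 'tcp_pos': array([ 0.2227, -0.5296,  0.2305]), 'ee_rot': array([-3.1401, -0.0003,  0.3978]), 'contact_force': array([ 0.0761, -0.1405, -0.6113]), 'moment': array([ 0.0291, -0.0004, -0.0653]), 'grasp_force': 0.0, 'grip_width': 1.0061602715071112}
```

View pics/scene0.png

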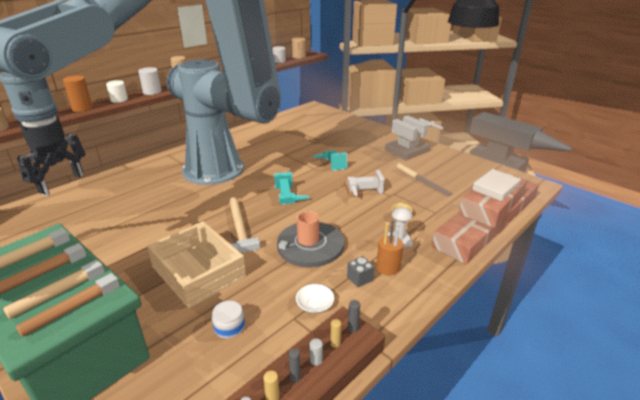

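View pics/top0.png

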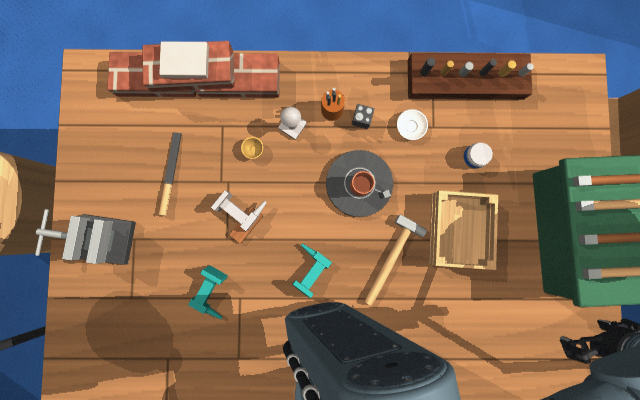

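The top picture shows three stake-like things: an aluminium one at (238,213) with its head on a brown slat, and turquoise ones at (208,290) and (312,270). The aluminium one fits (bare metal, on the slat), and the turquoise ones are the look-alikes. The beaker is at (362,183), the lug at about (386,193), and the crate at (465,230). I'll confirm with an enlarged crop.

```bash
cat > h.py <<'E'
import numpy as np,cv2
from scipy.spatial.transform import Rotation as Ro
from bench import manip
def cam(n):
    p=manip.camera_params(n);K=p["camera_matrix"]
    if n=="wrist":
        s=manip.read_state();T=np.eye(4);T[:3,:3]=Ro.from_euler("xyz",s["ee_rot"]).as_matrix();T[:3,3]=s["tcp_pos"]
        T=T@p["T_tool_cam"];return K,T[:3,:3],T[:3,3]
    return K,Ro.from_euler("xyz",p["rotation"]).as_matrix(),np.array(p["xyz"])
def ray(c,u,z):  # pixel -> point at height z
    K,R,t=c;d=R@np.linalg.solve(K,[u[0],u[1],1]);return t+d*(z-t[2])/d[2]
def proj(c,P):
    K,R,t=c;q=K@(R.T@(np.asarray(P)-t));return q[:2]/q[2]
E
python3 - <<'E'
import cv2,numpy as np
t=cv2.imread("pics/top0.png");s=cv2.imread("pics/scene0.png")
r=lambda im,x,y,w,h:cv2.resize(im[y:y+h,x:x+w],(400,300),interpolation=cv2.INTER_CUBIC)
o=np.vstack([np.hstack([r(t,200,175,80,60+0),r(t,320,147,80,60+0)]),np.hstack([r(s,330,155,80,60),r(t,420,180,100,100*3//4+20)])])
cv2.imwrite("pics/c1.png",o)
E
```

```text
(no output)
```

View pics/c1.png

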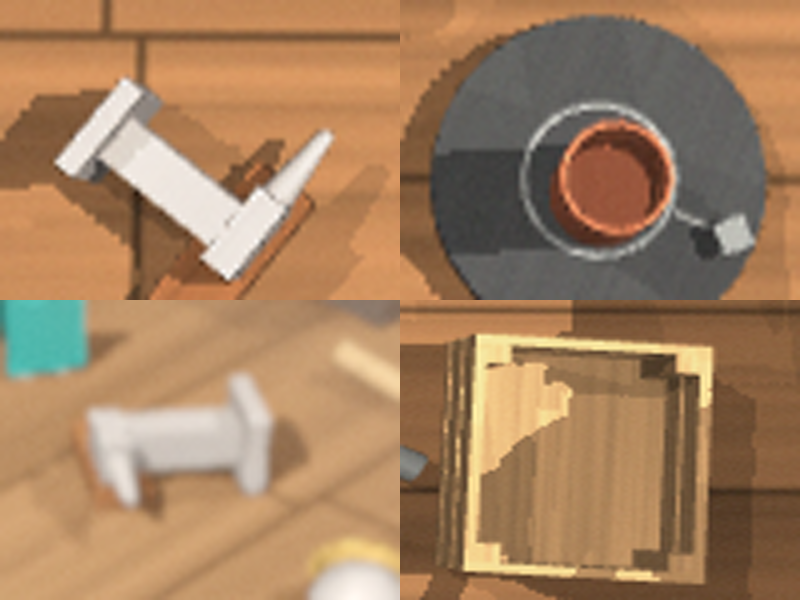

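Run:
```python
from h import *
from scipy.optimize import least_squares
np.set_printoptions(precision=4,suppress=True)
c=cam("top");f=lambda x,y:(x/5+200,y/5+175)
pts=[((30,30,0),f(125,78)),((-30,30,0),f(57,160)),((14,14,14),f(133,122)),((-14,14,14),f(97,158)),((28,14,112),f(285,200)),((-22,14,112),f(232,280)),((28,14,92),f(258,185)),((-22,14,92),f(203,255)),((75,0,102),f(330,133))]
def W(p,q):
    a=p[2];zd=np.array([np.cos(a),np.sin(a),0]);xd=np.array([-np.sin(a),np.cos(a),0])
    return np.array([p[0],p[1],.03])+(zd*q[2]+xd*q[0]+np.array([0,0,q[1]]))/1000
r=least_squares(lambda p:np.concatenate([proj(c,W(p,q))-u for q,u in pts]),[.4,.25,-2.2])
print("stake",r.x,np.degrees(r.x[2]),"res",r.fun.round(1)); print("neck",W(r.x,(0,0,54)),"tip",W(r.x,(75,0,102)))
g=lambda x,y:((x-400)/5+320,y/5+147)
pl=ray(c,g(599.5,179.5),.02);lg=ray(c,g(735,233),.032);bk=ray(c,g(616,178),.095)
print("plate",pl,"lug",lg,np.linalg.norm((lg-pl)[:2]),np.degrees(np.arctan2(*(lg-pl)[[1,0]])),"beaker",bk)
for q in [(475,335),(713,347),(705,583),(462,570)]: print(ray(c,((q[0]-400)/4+420,180+(q[1]-300)/3.158),.07))
s=cam("scene"); print("scene check neck",proj(s,W(r.x,(0,14,54))),"plate",proj(s,pl),"beaker rim",proj(s,bk))
for n,u,z in [("mush",(290,117),.11),("hammer",(402,225),.02),("tin",(480,155),.05),("jar",(333,100),.085),("block",(363,115),.05),("bowl",(252,148),.028),("dish",(412,124),.022)]:print(n,ray(c,u,z)[:2])
```

```text
stake [ 0.5303  0.3196 -2.2239] -127.41915551139165 res [-0.3 -0.5 -0.7  0.7 -0.2 -0.9  0.5 -0.   0.7  1.3 -0.2 -0.1  0.3 -0.2
 -0.2  0.4  0.1 -0.7]
neck [0.4975 0.2767 0.03  ] tip [0.5279 0.193  0.03  ]
plate [ 0.5807 -0.0683  0.02  ] lug [ 0.5495 -0.1421  0.032 ] 0.08018159890405674 -112.85465286522796 beaker [ 0.5718 -0.0691  0.095 ]
[ 0.553  -0.2751  0.07  ]
[ 0.5434 -0.4353  0.07  ]
[ 0.3448 -0.4227  0.07  ]
[ 0.3551 -0.2619  0.07  ]
scene check neck [365.3117 179.0873] plate [309.7362 239.702 ] beaker rim [306.9727 216.4845]
mush [0.7426 0.124 ]
hammer [ 0.463 -0.185]
tin [ 0.656  -0.3976]
jar [0.7976 0.01  ]
block [ 0.7671 -0.0748]
bowl [0.6769 0.2352]
dish [ 0.7501 -0.2174]
```

The crop confirms it: the aluminium stake has its foot at the upper left, its head on the slat and its horn to the upper right. The plate's scribed circle, the lug and the crate rim are also clear. I turn the tool to yaw 86°, so that it closes along the crate's long side.

```bash
cat >> h.py <<'E'
def go(x,y,z=None,yaw=None):  # distance to go, in row units
    s=manip.read_state();p=s["tcp_pos"];w=s["ee_rot"][2];d=np.array([x,y])-p[:2]
    print("tcp",p.round(4),"yaw",np.degrees(w).round(2),"tx %.2f ty %.2f tz %.2f spin %.2f"%((d@[np.cos(w),np.sin(w)])/.025,(d@[np.sin(w),-np.cos(w)])/.025,0 if z is None else (p[2]-z)/.025,0 if yaw is None else -(((yaw-np.degrees(w))+180)%360-180)/5),"t",s["clock"])
E
python3 -m pendant '[{"claw":1,"spin":-0.97},{"claw":1,"spin":-0.97},{"claw":1,"spin":-0.97},{"claw":1,"spin":-0.97},{"claw":1,"spin":-0.97}]'
python3 -m pendant '[{"claw":1,"spin":-0.97},{"claw":1,"spin":-0.97},{"claw":1,"spin":-0.97},{"claw":1,"spin":-0.97},{"claw":1,"spin":-0.97}]'
python3 -m pendant '[{"claw":1,"spin":-0.97},{"claw":1,"spin":-0.97},{"claw":1,"spin":-0.97},{"claw":1}]'
python3 -c "from h import *;go(.5718,-.0691,.05,86)"
```

```text
tcp [ 0.2227 -0.5296  0.2305] yaw 22.79 tx 20.01 ty -11.57 tz 7.22 spin -12.64 t 0.1schema error: expected keys claw, tx, ty, tz, spin
schema error: expected keys claw, tx, ty, tz, spin
schema error: expected keys claw, tx, ty, tz, spin
```

```bash
python3 -m pendant '[{"claw":1,"tx":0,"ty":0,"tz":0,"spin":-0.97},{"claw":1,"tx":0,"ty":0,"tz":0,"spin":-0.97},{"claw":1,"tx":0,"ty":0,"tz":0,"spin":-0.97},{"claw":1,"tx":0,"ty":0,"tz":0,"spin":-0.97},{"claw":1,"tx":0,"ty":0,"tz":0,"spin":-0.97}]'
python3 -m pendant '[{"claw":1,"tx":0,"ty":0,"tz":0,"spin":-0.97},{"claw":1,"tx":0,"ty":0,"tz":0,"spin":-0.97},{"claw":1,"tx":0,"ty":0,"tz":0,"spin":-0.97},{"claw":1,"tx":0,"ty":0,"tz":0,"spin":-0.97},{"claw":1,"tx":0,"ty":0,"tz":0,"spin":-0.97}]'
python3 -m pendant '[{"claw":1,"tx":0,"ty":0,"tz":0,"spin":-0.97},{"claw":1,"tx":0,"ty":0,"tz":0,"spin":-0.97},{"claw":1,"tx":0,"ty":0,"tz":0,"spin":-0.97},{"claw":1,"tx":0,"ty":0,"tz":0,"spin":0}]'
python3 -c "from h import *;go(.5718,-.0691,.05,86)"
```

```text
clock: 0.52
tcp_pos: [0.2227, -0.5298, 0.2307]
ee_rot: [-3.141, -0.001, 0.825]
contact_force: [0.7, -0.2, -0.3]
grip_width: 0.998
grasp_force: 0.0
clock: 0.93
tcp_pos: [0.2227, -0.5298, 0.2308]
ee_rot: [-3.141, -0.001, 1.248]
contact_force: [-0.6, 0.6, -0.1]
grip_width: 1.0
grasp_force: 0.0
clock: 1.27
tcp_pos: [0.2227, -0.5298, 0.2308]
ee_rot: [-3.141, -0.001, 1.501]
contact_force: [-0.4, 0.7, 0.2]
grip_width: 1.003
grasp_force: 0.0
tcp [ 0.2227 -0.5298  0.2308] yaw 86.01 tx 19.35 ty 12.65 tz 7.23 spin 0.00 t 1.2667
```

```bash
python3 -m pendant '[{"claw":1,"tx":0.97,"ty":0.63,"tz":0,"spin":0},{"claw":1,"tx":0.97,"ty":0.63,"tz":0,"spin":0},{"claw":1,"tx":0.97,"ty":0.63,"tz":0,"spin":0},{"claw":1,"tx":0.97,"ty":0.63,"tz":0,"spin":0},{"claw":1,"tx":0.97,"ty":0.63,"tz":0,"spin":0}]'
python3 -m pendant '[{"claw":1,"tx":0.97,"ty":0.63,"tz":0,"spin":0},{"claw":1,"tx":0.97,"ty":0.63,"tz":0,"spin":0},{"claw":1,"tx":0.97,"ty":0.63,"tz":0,"spin":0},{"claw":1,"tx":0.97,"ty":0.63,"tz":0,"spin":0},{"claw":1,"tx":0.97,"ty":0.63,"tz":0,"spin":0}]' >/dev/null
python3 -m pendant '[{"claw":1,"tx":0.97,"ty":0.63,"tz":0,"spin":0},{"claw":1,"tx":0.97,"ty":0.63,"tz":0,"spin":0},{"claw":1,"tx":0.97,"ty":0.63,"tz":0,"spin":0},{"claw":1,"tx":0.97,"ty":0.63,"tz":0,"spin":0},{"claw":1,"tx":0.97,"ty":0.63,"tz":0,"spin":0}]' >/dev/null
python3 -m pendant '[{"claw":1,"tx":0.97,"ty":0.63,"tz":0.2,"spin":0},{"claw":1,"tx":0.97,"ty":0.63,"tz":0.4,"spin":0},{"claw":1,"tx":0.97,"ty":0.63,"tz":0.6,"spin":0},{"claw":1,"tx":0.97,"ty":0.63,"tz":0.6,"spin":0},{"claw":1,"tx":0.0,"ty":0.0,"tz":0,"spin":0}]'
python3 - <<'E'
from h import *
go(.5718,-.0691,.05,86)
c=cam("wrist");im=manip.camera("wrist");cv2.imwrite("pics/w1.png",im[:,:,::-1])
print(proj(c,(.5718,-.0691,.095)),proj(c,(.5807,-.0683,.02)),proj(c,(.5495,-.1421,.032)))
E
```

```text
clock: 1.68
tcp_pos: [0.3106, -0.4136, 0.231]
ee_rot: [-3.141, -0.0, 1.495]
contact_force: [0.7, 0.6, -0.6]
grip_width: 0.996
grasp_force: 0.0
clock: 2.93
tcp_pos: [0.5548, -0.0877, 0.1828]
ee_rot: [-3.138, -0.003, 1.499]
contact_force: [-1.4, -0.1, -0.9]
grip_width: 0.999
grasp_force: 0.0
tcp [ 0.5548 -0.0877  0.1828] yaw 85.87 tx 0.79 ty 0.63 tz 5.31 spin -0.03 t 2.9333
[336.82651618 177.55313066] [341.97149961 157.03133777] [311.64698269 244.89404794]
```

View pics/w1.png

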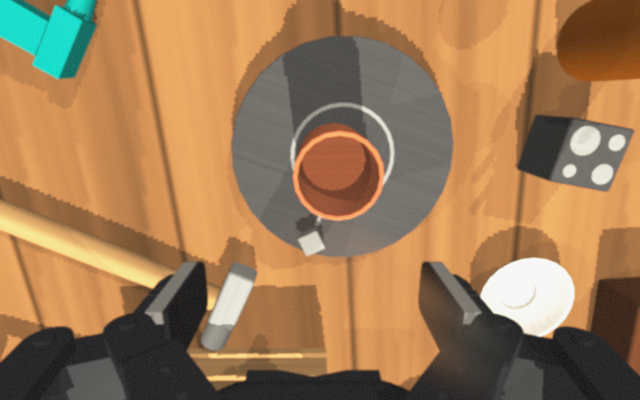

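The wrist view shows the beaker rim at (339,174) and the scribed circle at (343,153), within 4 px of prediction. I descend around it and grip.

```bash
python3 -m pendant '[{"claw":1,"tx":0.45,"ty":0.33,"tz":0,"spin":0},{"claw":1,"tx":0.4,"ty":0.33,"tz":0,"spin":0},{"claw":1,"tx":0,"ty":0,"tz":0.8,"spin":0},{"claw":1,"tx":0,"ty":0,"tz":0.9,"spin":0},{"claw":1,"tx":0,"ty":0,"tz":0.9,"spin":0}]' 40
python3 -m pendant '[{"claw":1,"tx":0,"ty":0,"tz":0.9,"spin":0},{"claw":1,"tx":0,"ty":0,"tz":0.9,"spin":0},{"claw":1,"tx":0,"ty":0,"tz":0.9,"spin":0},{"claw":-0.5,"tx":0,"ty":0,"tz":0,"spin":0},{"claw":-0.5,"tx":0,"ty":0,"tz":0,"spin":0}]'
python3 -m pendant '[{"claw":-0.5,"tx":0,"ty":0,"tz":0,"spin":0},{"claw":-0.5,"tx":0,"ty":0,"tz":0,"spin":0},{"claw":-0.5,"tx":0,"ty":0,"tz":0,"spin":0},{"claw":-0.5,"tx":0,"ty":0,"tz":0,"spin":0}]'
python3 -c "from h import *;go(.449,-.349,.15,86)"
```

```text
clock: 3.4
tcp_pos: [0.5742, -0.0726, 0.1221]
ee_rot: [3.138, 0.001, 1.497]
contact_force: [0.3, -0.3, -0.5]
grip_width: 1.0
grasp_force: 0.0
clock: 3.82
tcp_pos: [0.5724, -0.0723, 0.0535]
ee_rot: [-3.14, -0.001, 1.497]
contact_force: [0.5, -0.7, 0.1]
grip_width: 0.748
grasp_force: 0.0
clock: 4.15
tcp_pos: [0.5733, -0.0725, 0.0549]
ee_rot: [3.14, 0.0, 1.498]
contact_force: [0.4, 0.3, -2.8]
grip_width: 0.676
grasp_force: 43.4
tcp [ 0.5733 -0.0725  0.0549] yaw 85.83 tx -11.39 ty -4.15 tz -3.80 spin -0.03 t 4.15
```

```bash
python3 -m pendant '[{"claw":-0.5,"tx":0,"ty":0,"tz":-0.5,"spin":0},{"claw":-0.5,"tx":0,"ty":0,"tz":-0.9,"spin":0},{"claw":-0.5,"tx":0,"ty":0,"tz":-0.9,"spin":0},{"claw":-0.5,"tx":0,"ty":0,"tz":-0.9,"spin":0},{"claw":-0.5,"tx":0,"ty":0,"tz":-0.6,"spin":0}]'
python3 -m pendant '[{"claw":-0.5,"tx":-0.5,"ty":-0.2,"tz":0,"spin":0},{"claw":-0.5,"tx":-0.9,"ty":-0.33,"tz":0,"spin":0},{"claw":-0.5,"tx":-0.9,"ty":-0.33,"tz":0,"spin":0},{"claw":-0.5,"tx":-0.9,"ty":-0.33,"tz":0,"spin":0},{"claw":-0.5,"tx":-0.9,"ty":-0.33,"tz":0,"spin":0}]'
python3 -m pendant '[{"claw":-0.5,"tx":-0.9,"ty":-0.33,"tz":0,"spin":0},{"claw":-0.5,"tx":-0.9,"ty":-0.33,"tz":0,"spin":0},{"claw":-0.5,"tx":-0.9,"ty":-0.33,"tz":0,"spin":0},{"claw":-0.5,"tx":-0.9,"ty":-0.33,"tz":0,"spin":0},{"claw":-0.5,"tx":-0.9,"ty":-0.33,"tz":0,"spin":0}]'
python3 -m pendant '[{"claw":-0.5,"tx":-0.9,"ty":-0.33,"tz":0,"spin":0},{"claw":-0.5,"tx":-0.9,"ty":-0.33,"tz":0,"spin":0},{"claw":-0.5,"tx":-0.4,"ty":-0.2,"tz":0,"spin":0},{"claw":-0.5,"tx":0,"ty":0,"tz":0,"spin":0}]'
python3 -c "from h import *;go(.449,-.349,.047,86)"
```

```text
clock: 4.57
tcp_pos: [0.5737, -0.0726, 0.1525]
ee_rot: [3.138, 0.001, 1.498]
contact_force: [0.4, 0.0, -2.3]
grip_width: 0.677
grasp_force: 43.5
clock: 4.98
tcp_pos: [0.526, -0.1729, 0.1487]
ee_rot: [-3.141, 0.0, 1.499]
contact_force: [0.8, -0.2, -1.6]
grip_width: 0.677
grasp_force: 43.6
clock: 5.4
tcp_pos: [0.4765, -0.2822, 0.1486]
ee_rot: [-3.141, -0.0, 1.498]
contact_force: [0.7, -0.0, -1.9]
grip_width: 0.678
grasp_force: 43.6
clock: 5.73
tcp_pos: [0.4508, -0.3364, 0.1487]
ee_rot: [-3.141, 0.0, 1.495]
contact_force: [0.1, 0.5, -1.9]
grip_width: 0.675
grasp_force: 43.6
tcp [ 0.4508 -0.3364  0.1487] yaw 85.66 tx -0.51 ty -0.04 tz 4.07 spin -0.07 t 5.7333
```

```bash
python3 -m pendant '[{"claw":-0.5,"tx":-0.6,"ty":0,"tz":0.3,"spin":0},{"claw":-0.5,"tx":0,"ty":0,"tz":0.9,"spin":0},{"claw":-0.5,"tx":0,"ty":0,"tz":0.9,"spin":0},{"claw":-0.5,"tx":0,"ty":0,"tz":0.8,"spin":0},{"claw":-0.5,"tx":0,"ty":0,"tz":0.5,"spin":0}]'
python3 -m pendant '[{"claw":-0.5,"tx":0,"ty":0,"tz":0.4,"spin":0},{"claw":-0.5,"tx":0,"ty":0,"tz":0.2,"spin":0},{"claw":-0.5,"tx":0,"ty":0,"tz":0.1,"spin":0},{"claw":-0.5,"tx":0,"ty":0,"tz":0,"spin":0}]'
```

```text
clock: 6.15
tcp_pos: [0.4506, -0.3471, 0.0614]
ee_rot: [-3.139, -0.003, 1.499]
contact_force: [0.6, -0.4, -2.4]
grip_width: 0.675
grasp_force: 43.6
clock: 6.48
tcp_pos: [0.4518, -0.3492, 0.0465]
ee_rot: [3.141, 0.0, 1.498]
contact_force: [0.7, 0.1, -1.4]
grip_width: 0.678
grasp_force: 43.6
```

```bash
python3 -m pendant '[{"claw":-0.5,"tx":0,"ty":0,"tz":0.12,"spin":0},{"claw":0.9,"tx":0,"ty":0,"tz":0,"spin":0},{"claw":0.9,"tx":0,"ty":0,"tz":0,"spin":0},{"claw":0.9,"tx":0,"ty":0,"tz":0,"spin":0}]'
python3 -m pendant '[{"claw":0.9,"tx":0,"ty":0,"tz":-0.4,"spin":0},{"claw":0.9,"tx":0,"ty":0,"tz":-0.9,"spin":0},{"claw":0.9,"tx":0,"ty":0,"tz":-1,"spin":0},{"claw":0.9,"tx":0,"ty":0,"tz":-1,"spin":0},{"claw":0.9,"tx":0,"ty":0,"tz":-1,"spin":0}]'
python3 -m pendant '[{"claw":0.9,"tx":0,"ty":0,"tz":-1,"spin":0},{"claw":0.9,"tx":0,"ty":0,"tz":-0.8,"spin":0},{"claw":0.9,"tx":0,"ty":0,"tz":0,"spin":0}]'
python3 - <<'E'
from h import *
a=-2.2239
P=lambda x,z:(np.array([.5303,.3196])+z*np.array([np.cos(a),np.sin(a)])+x*np.array([-np.sin(a),np.cos(a)]))
h=P(.041,.102);print(h);go(*h,.15,142.6)
cv2.imwrite("pics/w2.png",manip.camera("wrist")[:,:,::-1])
E
```

```text
clock: 6.82
tcp_pos: [0.4519, -0.3498, 0.0442]
ee_rot: [3.14, 0.001, 1.498]
contact_force: [0.1, 0.1, 0.4]
grip_width: 0.946
grasp_force: 0.0
clock: 7.23
tcp_pos: [0.4515, -0.3493, 0.153]
ee_rot: [3.141, 0.001, 1.498]
contact_force: [0.9, -0.1, 0.0]
grip_width: 0.953
grasp_force: 0.0
clock: 7.48
tcp_pos: [0.4536, -0.3515, 0.2023]
ee_rot: [3.135, 0.007, 1.498]
contact_force: [0.0, -0.0, 0.3]
grip_width: 0.948
grasp_force: 0.0
[0.50088153 0.2136776 ]
tcp [ 0.4536 -0.3515  0.2023] yaw 85.85 tx 22.69 ty 0.25 tz 2.09 spin -11.35 t 7.4833
```

View pics/w2.png

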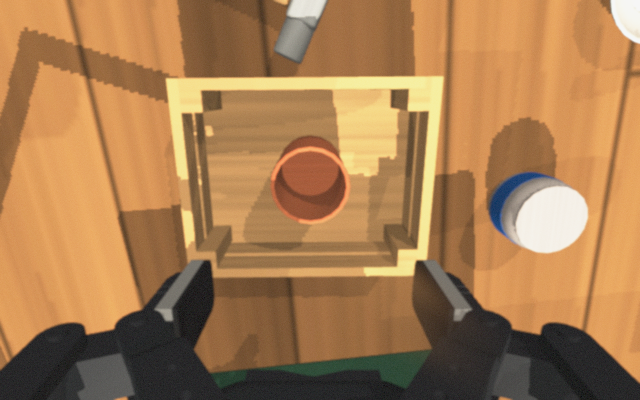

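The beaker stands upright in the crate, rim at (311,185). Next I go to the horn.

```bash
python3 -m pendant '[{"claw":0.9,"tx":0.7,"ty":0,"tz":0,"spin":0},{"claw":0.9,"tx":1,"ty":0,"tz":0,"spin":0},{"claw":0.9,"tx":1,"ty":0,"tz":0,"spin":0},{"claw":0.9,"tx":1,"ty":0,"tz":0,"spin":0},{"claw":0.9,"tx":1,"ty":0,"tz":0,"spin":0}]' >/dev/null
python3 -m pendant '[{"claw":0.9,"tx":1,"ty":0,"tz":0,"spin":0},{"claw":0.9,"tx":1,"ty":0,"tz":0,"spin":0},{"claw":0.9,"tx":1,"ty":0,"tz":0,"spin":0},{"claw":0.9,"tx":1,"ty":0,"tz":0,"spin":0},{"claw":0.9,"tx":1,"ty":0,"tz":0,"spin":0}]' >/dev/null
python3 -m pendant '[{"claw":0.9,"tx":1,"ty":0,"tz":0,"spin":0},{"claw":0.9,"tx":1,"ty":0,"tz":0,"spin":0},{"claw":0.9,"tx":1,"ty":0,"tz":0,"spin":0},{"claw":0.9,"tx":1,"ty":0,"tz":0,"spin":0},{"claw":0.9,"tx":1,"ty":0,"tz":0,"spin":0}]' >/dev/null
python3 -m pendant '[{"claw":0.9,"tx":1,"ty":0,"tz":0,"spin":0},{"claw":0.9,"tx":1,"ty":0,"tz":0,"spin":0},{"claw":0.9,"tx":1,"ty":0,"tz":0,"spin":0},{"claw":0.9,"tx":1,"ty":0,"tz":0,"spin":0},{"claw":0.9,"tx":0.8,"ty":0,"tz":0,"spin":0}]' >/dev/null
python3 -m pendant '[{"claw":0.9,"tx":0,"ty":0,"tz":0,"spin":-1},{"claw":0.9,"tx":0,"ty":0,"tz":0,"spin":-1},{"claw":0.9,"tx":0,"ty":0,"tz":0,"spin":-1},{"claw":0.9,"tx":0,"ty":0,"tz":0,"spin":-1},{"claw":0.9,"tx":0,"ty":0,"tz":0,"spin":-1}]' >/dev/null
python3 -m pendant '[{"claw":0.9,"tx":0,"ty":0,"tz":0,"spin":-1},{"claw":0.9,"tx":0,"ty":0,"tz":0,"spin":-1},{"claw":0.9,"tx":0,"ty":0,"tz":0,"spin":-1},{"claw":0.9,"tx":0,"ty":0,"tz":0,"spin":-1},{"claw":0.9,"tx":0,"ty":0,"tz":0,"spin":-1}]' >/dev/null
python3 -m pendant '[{"claw":0.9,"tx":0,"ty":0,"tz":0,"spin":-1},{"claw":0.9,"tx":0,"ty":0,"tz":0,"spin":-0.35},{"claw":0.9,"tx":0,"ty":0,"tz":0,"spin":0}]'
python3 - <<'E'
from h import *
go(.5009,.2137,.12,142.6)
c=cam("wrist");im=manip.camera("wrist");cv2.imwrite("pics/w3.png",im[:,:,::-1])
a=-2.2239;e=lambda x,y,z:proj(c,np.array([.5303,.3196,.03+y])+z*np.array([np.cos(a),np.sin(a),0])+x*np.array([-np.sin(a),np.cos(a),0])).round(0)
for q in [(.075,0,.102),(.028,.014,.112),(-.022,.014,.112),(.03,.03,0),(-.03,.03,0),(.041,0,.102)]:print(q,e(*q))
E
```

```text
clock: 10.28
tcp_pos: [0.4852, 0.1375, 0.1944]
ee_rot: [-3.14, -0.002, 2.49]
contact_force: [-0.2, -0.4, -0.8]
grip_width: 0.949
grasp_force: 0.0
tcp [0.4852 0.1375 0.1944] yaw 142.67 tx 1.35 ty 2.81 tz 2.97 spin 0.01 t 10.2833
(0.075, 0, 0.102) [394. 181.]
(0.028, 0.014, 0.112) [389. 128.]
(-0.022, 0.014, 0.112) [393.  61.]
(0.03, 0.03, 0) [541. 133.]
(-0.03, 0.03, 0) [556.  47.]
(0.041, 0, 0.102) [397. 142.]
```

View pics/w3.png

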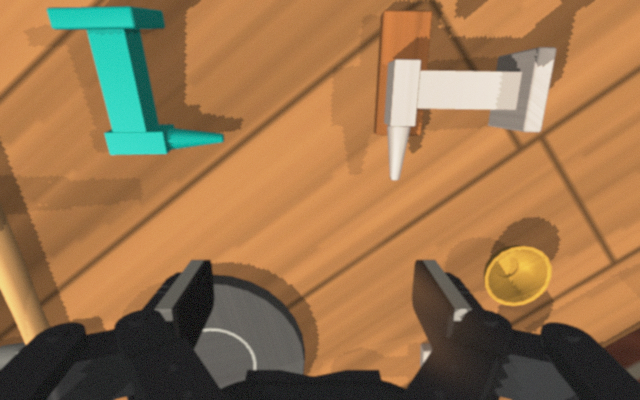

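The wrist view agrees with the prediction within 2 px: horn tip (395,180), head corner (389,126), foot (541,132). I grip the round horn lightly, as a hinge, to tip the stake up about its foot edge.

```bash
python3 -m pendant '[{"claw":0.2,"tx":0.5,"ty":0.9,"tz":0.3,"spin":0},{"claw":0.2,"tx":0.5,"ty":0.95,"tz":1,"spin":0},{"claw":0.2,"tx":0.25,"ty":0.95,"tz":1,"spin":0},{"claw":0.2,"tx":0,"ty":0,"tz":0.7,"spin":0},{"claw":0.2,"tx":0,"ty":0,"tz":0,"spin":0}]' 20
python3 - <<'E'
from h import *
a=-2.2239
print(np.array([.5303,.3196])+.102*np.array([np.cos(a),np.sin(a)])+.044*np.array([-np.sin(a),np.cos(a)]))
go(.5032,.2113,.018,142.6)
E
```

```text
clock: 10.75
tcp_pos: [0.5007, 0.2122, 0.1159]
ee_rot: [-3.135, -0.006, 2.489]
contact_force: [-0.9, -0.5, -0.7]
grip_width: 0.598
grasp_force: 0.0
[0.50326414 0.21185464]
tcp [0.5007 0.2122 0.1159] yaw 142.63 tx -0.10 ty 0.03 tz 3.92 spin 0.01 t 10.75
```

```bash
python3 -m pendant '[{"claw":0.2,"tx":-0.1,"ty":0,"tz":0.7,"spin":0},{"claw":0.2,"tx":0,"ty":0,"tz":1,"spin":0},{"claw":0.2,"tx":0,"ty":0,"tz":1,"spin":0},{"claw":0.2,"tx":0,"ty":0,"tz":0.8,"spin":0},{"claw":0.2,"tx":0,"ty":0,"tz":0.4,"spin":0}]' 20
python3 -m pendant '[{"claw":-0.9,"tx":0,"ty":0,"tz":0,"spin":0},{"claw":-0.9,"tx":0,"ty":0,"tz":0,"spin":0},{"claw":-0.9,"tx":0,"ty":0,"tz":0,"spin":0},{"claw":-0.9,"tx":0,"ty":0,"tz":0,"spin":0},{"claw":-0.9,"tx":0,"ty":0,"tz":0,"spin":0}]' 20
python3 -c "from h import *;go(.5032,.2113,.018,142.6)"
```

```text
clock: 11.17
tcp_pos: [0.5047, 0.2093, 0.0215]
ee_rot: [-3.139, -0.002, 2.487]
contact_force: [-0.3, -0.5, 0.9]
grip_width: 0.601
grasp_force: 0.0
clock: 11.58
tcp_pos: [0.5077, 0.2101, 0.0249]
ee_rot: [3.14, 0.002, 2.489]
contact_force: [0.1, -0.5, 3.9]
grip_width: 0.168
grasp_force: 19.7
tcp [0.5077 0.2101 0.0249] yaw 142.59 tx 0.17 ty -0.07 tz 0.28 spin -0.00 t 11.5833
```

```bash
python3 -m pendant '[{"claw":-0.9,"tx":0,"ty":0.15,"tz":-0.46,"spin":0},{"claw":-0.9,"tx":0,"ty":0.25,"tz":-0.46,"spin":0},{"claw":-0.9,"tx":0,"ty":0.32,"tz":-0.45,"spin":0},{"claw":-0.9,"tx":0,"ty":0.36,"tz":-0.43,"spin":0},{"claw":-0.9,"tx":0,"ty":0,"tz":0,"spin":0}]'
python3 - <<'E'
from h import *
go(.5,.2)
r=lambda im,x,y,w,h:cv2.resize(im[y:y+h,x:x+w],(400,300),interpolation=cv2.INTER_CUBIC)
w=manip.camera("wrist");s=manip.camera("scene")
cv2.imwrite("pics/c2.png",np.hstack([cv2.resize(w,(400,250)),cv2.resize(s[140:240,290:450],(400,250),interpolation=cv2.INTER_CUBIC)])[:,:,::-1])
E
```

```text
clock: 12.0
tcp_pos: [0.5255, 0.2331, 0.0716]
ee_rot: [3.137, 0.003, 2.489]
contact_force: [0.6, -0.4, -1.8]
grip_width: 0.167
grasp_force: 19.1
tcp [0.5255 0.2331 0.0716] yaw 142.63 tx 0.01 ty -1.67 tz 0.00 spin 0.00 t 12.0
```

View pics/c2.png

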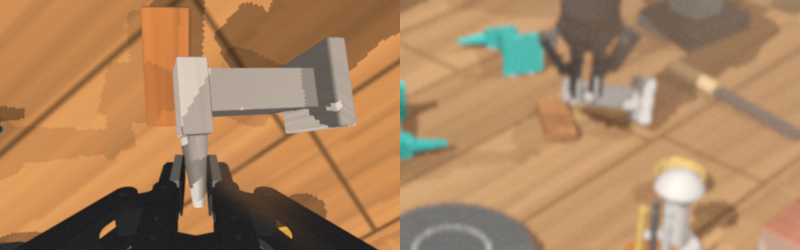

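The force (-1.8 N, about half the weight) and the picture show that the foot edge is still on the bench while the stake tips. I continue the arc.

```bash
python3 -m pendant '[{"claw":-0.9,"tx":0,"ty":0.42,"tz":-0.37,"spin":0},{"claw":-0.9,"tx":0,"ty":0.46,"tz":-0.31,"spin":0},{"claw":-0.9,"tx":0,"ty":0.5,"tz":-0.24,"spin":0},{"claw":-0.9,"tx":0,"ty":0.52,"tz":-0.18,"spin":0},{"claw":-0.9,"tx":0,"ty":0,"tz":0,"spin":0}]'
python3 - <<'E'
from h import *
go(.5,.2)
w=manip.camera("wrist");s=manip.camera("scene")
cv2.imwrite("pics/c3.png",np.hstack([cv2.resize(w,(400,250)),cv2.resize(s[120:220,310:470],(400,250),interpolation=cv2.INTER_CUBIC)])[:,:,::-1])
E
```

```text
clock: 12.52
tcp_pos: [0.5526, 0.2703, 0.0961]
ee_rot: [3.14, 0.0, 2.489]
contact_force: [0.7, 1.2, -2.4]
grip_width: 0.167
grasp_force: 19.1
tcp [0.5526 0.2703 0.0961] yaw 142.62 tx -0.04 ty -3.51 tz 0.00 spin 0.00 t 12.5167
```

View pics/c3.png

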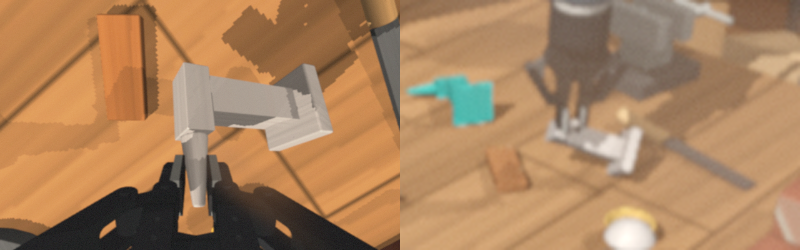

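The wrist view (half scale) shows the head at (195,100) and the foot at (300,110), with the stake partly tipped. To measure the tilt without spending pictures, I fit a silhouette model to the wrist image.

```bash
cat > fit.py <<'E'
from h import *
from scipy.optimize import differential_evolution
B=[((-30,-30,0),(30,30,14)),((-14,-14,14),(14,14,92)),((-22,-14,92),(28,14,112))]
parts=[np.array([[x,y,z] for x in(a[0],b[0]) for y in(a[1],b[1]) for z in(a[2],b[2])])/1e3 for a,b in B]
t=np.linspace(0,2*np.pi,12)
parts.append(np.vstack([np.c_[0*t+x,r*np.cos(t),102+r*np.sin(t)] for x,r in((28,10),(75,4))])/1e3)
def pose(p):  # tip position x,y,z; tilt from lying (90=upright), roll about stake z, yaw of horn (deg)
    til,roll,yaw=np.radians(p[3:6]);a=yaw-np.pi/2
    R0=np.column_stack([[np.cos(yaw),np.sin(yaw),0],[0,0,1],[np.cos(a),np.sin(a),0]])
    R=R0@Ro.from_rotvec([-til*-1*1.0*-1,0,0]).as_matrix()@Ro.from_rotvec([0,0,roll]).as_matrix()
    return R,np.asarray(p[:3])-R@[.045,0,.102]
def fit(c,im,lo,hi,seed=0):
    hsv=cv2.cvtColor(im,cv2.COLOR_RGB2HSV);m=((hsv[...,1]<60)&(hsv[...,2]>95)).astype(np.uint8)
    cand=[];rows=np.arange(400)
    n,l,st,ce=cv2.connectedComponentsWithStats(cv2.morphologyEx(m,cv2.MORPH_OPEN,np.ones((3,3))))
    def draw(p):
        R,o=pose(p);d=np.zeros((400,640),np.uint8)
        for q in parts:
            u=np.array([proj(c,o+R@k) for k in q]);cv2.fillConvexPoly(d,cv2.convexHull(u.round().astype(np.int32)),1)
        return d
    d0=draw([(a+b)/2 for a,b in zip(lo,hi)]);k=max(range(1,n),key=lambda i:((l==i)&(d0>0)).sum());M=l==k
    def cost(p):
        d=draw(p)>0;return 1-(d&M).sum()/max(1,(d|M).sum())
    r=differential_evolution(cost,list(zip(lo,hi)),seed=seed,popsize=12,maxiter=60,tol=1e-4)
    return r.x,1-r.fun,M.sum(),st[k]
E
python3 - <<'E'
from fit import *
np.set_printoptions(precision=4,suppress=True)
print("check z up at 90:",pose([0,0,0,90,0,-37.4])[0][:,2])
s=manip.read_state();p=s["tcp_pos"];c=cam("wrist");im=manip.camera("wrist");cv2.imwrite("pics/raw1.png",im[:,:,::-1])
go(.5,.2)
h=np.array([p[0],p[1],.1])
print(fit(c,im,[h[0]-.02,h[1]-.02,.07,0,-30,-45],[h[0]+.02,h[1]+.02,.14,95,30,-30]))
E
```

```text
check z up at 90: [-0. -0.  1.]
tcp [0.5509 0.2688 0.0948] yaw 142.59 tx -0.06 ty -3.42 tz 0.00 spin 0.00 t 12.6667
(array([  0.5508,   0.2686,   0.0883,  18.4529,  29.8328, -44.9538]), np.float64(0.9268275522409062), np.int64(27384), array([  279,   101,   256,   230, 27384], dtype=int32))
```

Run:
```python
from fit import *
np.set_printoptions(precision=4,suppress=True)
c=cam("wrist");im=cv2.imread("pics/raw1.png")[:,:,::-1].copy();p=manip.read_state()["tcp_pos"]
for seed in (0,1):
    x,i,n,b=fit(c,im,[p[0]-.02,p[1]-.02,.07,-10,-60,-70],[p[0]+.02,p[1]+.02,.14,95,60,-10],seed);R,o=pose(x)
    print(x,i,"zdir",R[:,2],"xdir",R[:,0],"com",o+R@[0,0,.054]); print("foot corners z",[(o+R@[a,b,0])[2].round(3) for a,b in((.03,.03),(.03,-.03),(-.03,-.03),(-.03,.03))])
```

```text
[  0.546    0.2717   0.0922  17.1419  39.0203 -47.4364] 0.9752267594020005 zdir [-0.7038 -0.6464  0.2947] xdir [ 0.6622 -0.4467  0.6016] com [0.5499 0.3228 0.051 ]
foot corners z [np.float64(0.075), np.float64(0.031), np.float64(-0.005), np.float64(0.039)]
[  0.5462   0.2716   0.0923  17.5535  38.7679 -47.4453] 0.9773445354014074 zdir [-0.7023 -0.6448  0.3016] xdir [ 0.6664 -0.4466  0.597 ] com [0.5499 0.3227 0.0509]
foot corners z [np.float64(0.075), np.float64(0.03), np.float64(-0.006), np.float64(0.039)]
```

The fit (IoU 0.98) shows the stake sagged about the pad axis: it has rolled about 39°, horn upwards, and tipped only 17°. I can use that: let it hang until the horn is up, lay it on its -x side, then grip the horn across y. The stake can then hinge about the pad normal, symmetrically. First I lift it.

```bash
python3 -m pendant '[{"claw":-0.9,"tx":0.3,"ty":0,"tz":-0.5,"spin":0},{"claw":-0.9,"tx":0.3,"ty":0,"tz":-0.7,"spin":0},{"claw":-0.9,"tx":0,"ty":0,"tz":-0.7,"spin":0},{"claw":-0.9,"tx":0,"ty":0,"tz":-0.3,"spin":0},{"claw":-0.9,"tx":0,"ty":0,"tz":0,"spin":0}]' 20
cat > f2.py <<'E'
from fit import *
import sys
np.set_printoptions(precision=4,suppress=True)
def run(lo,hi,tag,cn="wrist",seeds=(0,)):
    c=cam(cn);go(.5,.2);p=manip.read_state()["tcp_pos"];im=manip.camera(cn);cv2.imwrite(f"pics/{tag}.png",im[:,:,::-1])
    for s in seeds:
        x,i,n,b=fit(c,im,[p[0]-.03,p[1]-.03,p[2]-.03]+lo,[p[0]+.03,p[1]+.03,p[2]+.03]+hi,s);R,o=pose(x)
        print(x,"iou %.3f"%i,"\nzdir",R[:,2],"xdir",R[:,0],"origin",o,"com",o+R@[0,0,.054],"horn52",o+R@[.052,0,.102],"footz",[(o+R@[a,b,0])[2].round(3) for a,b in((.03,.03),(.03,-.03),(-.03,-.03),(-.03,.03))])
E
python3 -c "
from f2 import *
run([-20,20,-90],[60,110,0],'raw2')"
```

```text
clock: 13.08
tcp_pos: [0.5406, 0.2785, 0.1533]
ee_rot: [3.139, 0.002, 2.489]
contact_force: [0.3, 0.5, -4.5]
grip_width: 0.161
grasp_force: 19.8
tcp [0.5406 0.2785 0.1533] yaw 142.59 tx -0.62 ty -3.48 tz 0.00 spin 0.00 t 13.0833
[  0.538    0.2799   0.1475  29.6133  68.551  -80.4984] iou 0.928 
zdir [-0.8575 -0.1435  0.4941] xdir [ 0.514  -0.2847  0.8092] origin [0.6024 0.3073 0.0607] com [0.5561 0.2996 0.0873] horn52 [0.5416 0.2779 0.1531] footz [np.float64(0.094), np.float64(0.075), np.float64(0.027), np.float64(0.046)]
```

```bash
python3 -c "
from f2 import *
run([-40,20,-180],[80,140,60],'raw3',seeds=(0,1,2))"
```

```text
tcp [0.5399 0.2784 0.1518] yaw 142.58 tx -0.64 ty -3.46 tz 0.00 spin 0.00 t 13.1333
[  0.5374   0.2795   0.1442  29.6736  68.574  -80.5874] iou 0.924 
zdir [-0.8572 -0.1421  0.4951] xdir [ 0.5144 -0.285   0.8088] origin [0.6017 0.3068 0.0573] com [0.5554 0.2991 0.0841] horn52 [0.541  0.2775 0.1499] footz [np.float64(0.091), np.float64(0.072), np.float64(0.024), np.float64(0.043)]
[  0.5367   0.2801   0.1453  29.5916  69.081  -80.8789] iou 0.923 
zdir [-0.8586 -0.1378  0.4938] xdir [ 0.512  -0.2794  0.8123] origin [0.6012 0.3067 0.0584] com [0.5549 0.2993 0.0851] horn52 [0.5403 0.2781 0.151 ] footz [np.float64(0.092), np.float64(0.073), np.float64(0.025), np.float64(0.043)]
[  0.5368   0.2797   0.1462  30.1865  68.7145 -80.7153] iou 0.925 
zdir [-0.8531 -0.1395  0.5028] xdir [ 0.5209 -0.2827  0.8054] origin [0.6004 0.3066 0.0587] com [0.5543 0.2991 0.0858] horn52 [0.5404 0.2777 0.1518] footz [np.float64(0.092), np.float64(0.073), np.float64(0.025), np.float64(0.044)]
```

The stake now hangs from the horn with its axis 30° up and its horn 54° up, foot corner lowest. I lower it onto that foot corner so the foot edge levels, then drag towards the horn to bring it upright.

```bash
python3 -m pendant '[{"claw":-0.9,"tx":0,"ty":0,"tz":0.5,"spin":0},{"claw":-0.9,"tx":0,"ty":0,"tz":0.4,"spin":0},{"claw":-0.9,"tx":0,"ty":0,"tz":0.25,"spin":0},{"claw":-0.9,"tx":0,"ty":0,"tz":0.25,"spin":0},{"claw":-0.9,"tx":0,"ty":0,"tz":0,"spin":0}]' 20
python3 -c "
from f2 import *
run([-20,20,-150],[80,120,20],'raw4',seeds=(0,1))"
```

```text
clock: 13.6
tcp_pos: [0.5392, 0.2787, 0.1157]
ee_rot: [-3.141, -0.002, 2.489]
contact_force: [-4.7, -0.2, 8.8]
grip_width: 0.166
grasp_force: 22.3
tcp [0.5392 0.2787 0.1157] yaw 142.6 tx -0.67 ty -3.45 tz 0.00 spin 0.00 t 13.6
[  0.5341   0.2818   0.1129  29.6913  69.4104 -85.5374] iou 0.918 
zdir [-0.8661 -0.0676  0.4953] xdir [ 0.4896 -0.3145  0.8132] origin [0.6004 0.3029 0.0257] com [0.5536 0.2992 0.0525] horn52 [0.5375 0.2796 0.1186] footz [np.float64(0.059), np.float64(0.041), np.float64(-0.008), np.float64(0.011)]
[  0.5344   0.2815   0.1126  29.8599  69.2185 -85.7698] iou 0.918 
zdir [-0.8649 -0.064   0.4979] xdir [ 0.4904 -0.3195  0.8108] origin [0.6005 0.3024 0.0254] com [0.5538 0.299  0.0522] horn52 [0.5378 0.2793 0.1183] footz [np.float64(0.059), np.float64(0.04), np.float64(-0.008), np.float64(0.01)]
```

```bash
python3 -m pendant '[{"claw":-0.9,"tx":-0.43,"ty":0.23,"tz":-0.08,"spin":0},{"claw":-0.9,"tx":-0.43,"ty":0.23,"tz":-0.1,"spin":0},{"claw":-0.9,"tx":-0.43,"ty":0.23,"tz":-0.08,"spin":0},{"claw":-0.9,"tx":-0.43,"ty":0.23,"tz":-0.04,"spin":0},{"claw":-0.9,"tx":0,"ty":0,"tz":0,"spin":0}]' 20
python3 -c "
from f2 import *
run([0,0,-150],[100,110,20],'raw5',seeds=(0,1))"
```

```text
clock: 14.07
tcp_pos: [0.5911, 0.27, 0.1247]
ee_rot: [3.139, 0.003, 2.488]
contact_force: [0.1, -1.6, 10.8]
grip_width: 0.157
grasp_force: 23.9
tcp [0.5911 0.27   0.1247] yaw 142.53 tx 1.19 ty -4.44 tz 0.00 spin 0.00 t 14.0667
[  0.5854   0.2736   0.1215  53.1202  60.6655 -86.4688] iou 0.981 
zdir [-0.599  -0.037   0.7999] xdir [ 0.7262 -0.446   0.5232] origin [0.6138 0.2974 0.0164] com [0.5814 0.2954 0.0596] horn52 [0.5904 0.2705 0.1252] footz [np.float64(0.041), np.float64(0.023), np.float64(-0.008), np.float64(0.009)]
[  0.5851   0.2736   0.1211  52.812   60.5864 -86.4408] iou 0.981 
zdir [-0.6033 -0.0375  0.7967] xdir [ 0.7231 -0.4471  0.5265] origin [0.6141 0.2975 0.0161] com [0.5816 0.2955 0.0591] horn52 [0.5902 0.2704 0.1247] footz [np.float64(0.041), np.float64(0.023), np.float64(-0.009), np.float64(0.009)]
```

The fit now gives the axis 53° up (IoU 0.98), so the drag works. I continue.

```bash
python3 -m pendant '[{"claw":-0.9,"tx":-0.45,"ty":0.2,"tz":0,"spin":0},{"claw":-0.9,"tx":-0.45,"ty":0.2,"tz":0.03,"spin":0},{"claw":-0.9,"tx":-0.45,"ty":0.2,"tz":0.1,"spin":0},{"claw":-0.9,"tx":-0.45,"ty":0.2,"tz":0.16,"spin":0},{"claw":-0.9,"tx":0,"ty":0,"tz":0,"spin":0}]' 20
python3 -c "
from f2 import *
run([30,-20,-150],[110,110,20],'raw6',seeds=(0,1))"
```

```text
clock: 14.53
tcp_pos: [0.637, 0.258, 0.1142]
ee_rot: [-3.141, 0.0, 2.487]
contact_force: [0.4, 0.2, 1.4]
grip_width: 0.161
grasp_force: 19.4
tcp [0.637  0.258  0.1142] yaw 142.51 tx 2.94 ty -5.18 tz 0.00 spin 0.00 t 14.5333
[  0.6305   0.2622   0.1129  75.2141  47.098  -81.8089] iou 0.980 
zdir [-0.2526 -0.0364  0.9669] xdir [ 0.798  -0.5729  0.1869] origin [0.6203 0.2917 0.0059] com [0.6067 0.2898 0.0581] horn52 [0.636  0.2582 0.1142] footz [np.float64(0.017), np.float64(0.006), np.float64(-0.005), np.float64(0.005)]
[  0.6303   0.2624   0.1115  74.8092  46.6819 -81.0872] iou 0.980 
zdir [-0.2589 -0.0406  0.9651] xdir [ 0.7999 -0.569   0.1906] origin [0.6207 0.2922 0.0045] com [0.6067 0.29   0.0566] horn52 [0.6359 0.2585 0.1128] footz [np.float64(0.016), np.float64(0.005), np.float64(-0.007), np.float64(0.004)]
```

```bash
python3 -m pendant '[{"claw":-0.9,"tx":-0.26,"ty":0.27,"tz":0.13,"spin":0},{"claw":-0.9,"tx":-0.26,"ty":0.27,"tz":0.16,"spin":0},{"claw":-0.9,"tx":-0.2,"ty":0.2,"tz":0.17,"spin":0},{"claw":-0.9,"tx":0,"ty":0,"tz":0,"spin":0}]' 20
python3 -m pendant '[{"claw":-0.4,"tx":0,"ty":0,"tz":0,"spin":0},{"claw":-0.2,"tx":0,"ty":0,"tz":0,"spin":0},{"claw":0.2,"tx":0,"ty":0,"tz":0,"spin":0},{"claw":0.2,"tx":0,"ty":0,"tz":-0.9,"spin":0},{"claw":0.2,"tx":0,"ty":0,"tz":-0.9,"spin":0}]' 
python3 -m pendant '[{"claw":0.2,"tx":0,"ty":0,"tz":-0.9,"spin":0},{"claw":0.6,"tx":0,"ty":0,"tz":-0.9,"spin":0},{"claw":0.6,"tx":0.7,"ty":0,"tz":0,"spin":0},{"claw":0.6,"tx":0,"ty":0,"tz":0,"spin":0}]'
python3 - <<'E'
from fit import *
np.set_printoptions(precision=4,suppress=True)
c=cam("wrist");im=manip.camera("wrist");cv2.imwrite("pics/raw7.png",im[:,:,::-1])
for s in(0,1):
    x,i,n,b=fit(c,im,[.62,.23,.09,75,-30,-80],[.70,.30,.11,105,30,10],s);R,o=pose(x);print(x,i,"z",R[:,2],"x",R[:,0],np.degrees(np.arctan2(R[1,0],R[0,0])),"o",o);
go(o[0],o[1])
E
```

```text
clock: 14.92
tcp_pos: [0.6614, 0.2629, 0.1032]
ee_rot: [-3.141, -0.001, 2.489]
contact_force: [0.2, 1.1, -1.7]
grip_width: 0.157
grasp_force: 19.3
clock: 15.33
tcp_pos: [0.6597, 0.2626, 0.1483]
ee_rot: [-3.139, -0.003, 2.489]
contact_force: [1.3, -1.7, 0.8]
grip_width: 0.603
grasp_force: 0.0
clock: 15.67
tcp_pos: [0.647, 0.2753, 0.1976]
ee_rot: [3.138, 0.002, 2.49]
contact_force: [-0.2, 1.1, 0.4]
grip_width: 0.801
grasp_force: 0.0
[  0.6587   0.2645   0.0939  89.814  -27.4052  -8.4642] 0.9781866745807983 z [-0.0005 -0.0032  1.    ] x [ 0.8104 -0.5859 -0.0015] -35.869281653078716 o [ 0.6223  0.2912 -0.0081]
[  0.6585   0.2648   0.0952  90.0033 -18.2206 -17.7136] 0.9773400473933649 z [0.     0.0001 1.    ] x [ 0.8097 -0.5869  0.    ] -35.9342322247088 o [ 0.622   0.2912 -0.0068]
tcp [0.6469 0.2744 0.1958] yaw 142.68 tx 1.20 ty -0.07 tz 0.00 spin 0.00 t 15.7167
```

View pics/raw7.png

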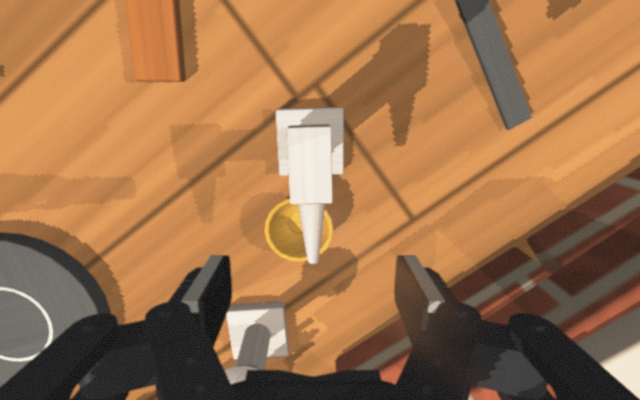

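The stake stands upright and clear of the bowl: head (310,165), foot (310,140), horn tip (313,262), heading -35.9°. Next I grip it across y from above.

```bash
python3 -m pendant '[{"claw":0.8,"tx":0.5,"ty":-0.04,"tz":0,"spin":-0.3},{"claw":0.8,"tx":0.5,"ty":-0.03,"tz":0,"spin":0},{"claw":0.8,"tx":0,"ty":0,"tz":0.7,"spin":0},{"claw":0.8,"tx":0,"ty":0,"tz":1,"spin":0},{"claw":0.8,"tx":0,"ty":0,"tz":1,"spin":0}]' 50
python3 -m pendant '[{"claw":0.8,"tx":0,"ty":0,"tz":1,"spin":0},{"claw":0.8,"tx":0,"ty":0,"tz":1,"spin":0},{"claw":0.8,"tx":0,"ty":0,"tz":0.5,"spin":0},{"claw":0,"tx":0,"ty":0,"tz":0,"spin":0}]'
python3 -m pendant '[{"claw":-0.7,"tx":0,"ty":0,"tz":0,"spin":0},{"claw":-0.7,"tx":0,"ty":0,"tz":0,"spin":0},{"claw":-0.7,"tx":0,"ty":0,"tz":0,"spin":0},{"claw":-0.7,"tx":0,"ty":0,"tz":0,"spin":0},{"claw":-0.7,"tx":0,"ty":0,"tz":0,"spin":0}]'
python3 -m pendant '[{"claw":-0.7,"tx":0,"ty":0,"tz":-0.4,"spin":0},{"claw":-0.7,"tx":0,"ty":0,"tz":-0.8,"spin":0},{"claw":-0.7,"tx":0,"ty":0,"tz":-0.8,"spin":0},{"claw":-0.7,"tx":0,"ty":0,"tz":-0.4,"spin":0},{"claw":-0.7,"tx":0,"ty":0,"tz":0,"spin":0}]'
python3 -c "from h import *;go(.5812,-.067,.1,67.15)"
```

```text
clock: 16.13
tcp_pos: [0.6256, 0.2877, 0.1264]
ee_rot: [3.141, 0.0, 2.516]
contact_force: [-0.2, -0.8, -0.7]
grip_width: 0.898
grasp_force: 0.0
clock: 16.47
tcp_pos: [0.6226, 0.2864, 0.0597]
ee_rot: [-3.135, -0.005, 2.515]
contact_force: [-0.3, 0.4, -0.7]
grip_width: 0.775
grasp_force: 0.0
clock: 16.88
tcp_pos: [0.628, 0.2875, 0.067]
ee_rot: [3.138, 0.003, 2.515]
contact_force: [0.8, 0.8, 5.1]
grip_width: 0.315
grasp_force: 50.6
clock: 17.3
tcp_pos: [0.6279, 0.2874, 0.1278]
ee_rot: [3.138, 0.003, 2.515]
contact_force: [0.6, 0.4, -3.8]
grip_width: 0.321
grasp_force: 50.3
tcp [0.6279 0.2874 0.1278] yaw 144.09 tx -6.80 ty -12.58 tz 1.11 spin 15.39 t 17.3
```

```bash
python3 -m pendant '[{"claw":-0.7,"tx":-0.2,"ty":-0.4,"tz":-0.2,"spin":0},{"claw":-0.7,"tx":-0.48,"ty":-0.88,"tz":0,"spin":0},{"claw":-0.7,"tx":-0.48,"ty":-0.88,"tz":0,"spin":0},{"claw":-0.7,"tx":-0.48,"ty":-0.88,"tz":0,"spin":0},{"claw":-0.7,"tx":-0.48,"ty":-0.88,"tz":0,"spin":0}]' >/dev/null
python3 -m pendant '[{"claw":-0.7,"tx":-0.48,"ty":-0.88,"tz":0,"spin":0},{"claw":-0.7,"tx":-0.48,"ty":-0.88,"tz":0,"spin":0},{"claw":-0.7,"tx":-0.48,"ty":-0.88,"tz":0,"spin":0},{"claw":-0.7,"tx":-0.48,"ty":-0.88,"tz":0,"spin":0},{"claw":-0.7,"tx":-0.48,"ty":-0.88,"tz":0,"spin":0}]'
python3 -m pendant '[{"claw":-0.7,"tx":-0.48,"ty":-0.88,"tz":0,"spin":0},{"claw":-0.7,"tx":-0.48,"ty":-0.88,"tz":0,"spin":0},{"claw":-0.7,"tx":-0.48,"ty":-0.88,"tz":0,"spin":0},{"claw":-0.7,"tx":-0.48,"ty":-0.88,"tz":0,"spin":0},{"claw":-0.7,"tx":-0.2,"ty":-0.4,"tz":0,"spin":0}]' >/dev/null
python3 -m pendant '[{"claw":-0.7,"tx":0,"ty":0,"tz":0,"spin":0.6},{"claw":-0.7,"tx":0,"ty":0,"tz":0,"spin":1},{"claw":-0.7,"tx":0,"ty":0,"tz":0,"spin":1},{"claw":-0.7,"tx":0,"ty":0,"tz":0,"spin":1},{"claw":-0.7,"tx":0,"ty":0,"tz":0,"spin":1}]' >/dev/null
python3 -m pendant '[{"claw":-0.7,"tx":0,"ty":0,"tz":0,"spin":1},{"claw":-0.7,"tx":0,"ty":0,"tz":0,"spin":1},{"claw":-0.7,"tx":0,"ty":0,"tz":0,"spin":1},{"claw":-0.7,"tx":0,"ty":0,"tz":0,"spin":1},{"claw":-0.7,"tx":0,"ty":0,"tz":0,"spin":1}]' >/dev/null
python3 -m pendant '[{"claw":-0.7,"tx":0,"ty":0,"tz":0,"spin":1},{"claw":-0.7,"tx":0,"ty":0,"tz":0,"spin":1},{"claw":-0.7,"tx":0,"ty":0,"tz":0,"spin":1},{"claw":-0.7,"tx":0,"ty":0,"tz":0,"spin":1},{"claw":-0.7,"tx":0,"ty":0,"tz":0,"spin":0.8}]'
python3 -m pendant '[{"claw":-0.7,"tx":0,"ty":0,"tz":0,"spin":0},{"claw":-0.7,"tx":0,"ty":0,"tz":0,"spin":0}]'
python3 - <<'E'
from fit import *
np.set_printoptions(precision=4,suppress=True)
go(.5812,-.067,.085,67.15)
c=cam("wrist");p=manip.read_state()["tcp_pos"];im=manip.camera("wrist");cv2.imwrite("pics/raw8.png",im[:,:,::-1])
# roll held at 0 (upright hold), fit the silhouette
for s in(0,1):
    x,i,n,b=fit(c,im,[p[0]-.06,p[1]-.07,.13,80,-3,-130],[p[0]+.04,p[1]+.02,.2,100,3,-95],s);R,o=pose(x);print(x,i,"z",R[:,2],"horn yaw",np.degrees(np.arctan2(R[1,0],R[0,0])),"o",o)
print("plate/lug pred",proj(c,(.5812,-.067,.02)),proj(c,(.5500,-.1408,.032)))
E
```

```text
clock: 18.13
tcp_pos: [0.5941, 0.0506, 0.1279]
ee_rot: [-3.14, -0.003, 2.515]
contact_force: [0.5, -0.9, -3.6]
grip_width: 0.324
grasp_force: 50.6
clock: 19.8
tcp_pos: [0.5801, -0.0579, 0.1283]
ee_rot: [-3.139, -0.0, 1.254]
contact_force: [-0.2, -0.7, -5.0]
grip_width: 0.323
grasp_force: 50.8
clock: 19.97
tcp_pos: [0.5805, -0.058, 0.1286]
ee_rot: [-3.14, 0.0, 1.26]
contact_force: [0.2, -0.1, -4.4]
grip_width: 0.324
grasp_force: 50.8
tcp [ 0.5805 -0.058   0.1286] yaw 72.22 tx -0.33 ty 0.14 tz 1.75 spin 1.01 t 19.9667
[   0.5754   -0.0529    0.1949   80.9577   -2.9717 -125.3144] 0.6197433805532894 z [-0.1282  0.0909  0.9876] horn yaw -128.24923378082383 o [ 0.6163 -0.0269  0.0946]
[   0.5742   -0.0534    0.1948   81.0998   -2.8981 -126.7156] 0.6193969030154849 z [-0.124   0.0925  0.988 ] horn yaw -129.57886712850618 o [ 0.6155 -0.0282  0.0944]
plate/lug pred [317.0364 208.7098] [307.3703 313.2651]
```

```bash
python3 -m pendant '[{"claw":-0.7,"tx":0,"ty":0,"tz":0,"spin":0.6},{"claw":-0.7,"tx":0,"ty":0,"tz":0,"spin":0.41},{"claw":-0.7,"tx":0,"ty":0,"tz":0,"spin":0}]'
python3 - <<'E'
from fit import *
np.set_printoptions(precision=4,suppress=True)
p=manip.camera_params("wrist");T=np.eye(4);T[:3,:3]=Ro.from_euler("xyz",[np.pi,0,np.radians(142.68)]).as_matrix();T[:3,3]=[.6469,.2744,.1958];T=T@p["T_tool_cam"]
c=(p["camera_matrix"],T[:3,:3],T[:3,3]);im=cv2.imread("pics/raw7.png")[:,:,::-1].copy()
x,i,_,_=fit(c,im,[.62,.23,.1015,89.5,-.5,-45],[.70,.30,.1025,90.5,.5,-28]);R,o=pose(x)
g=np.array([.628,.2875])-o[:2];h=R[:2,0];print(o,i,"yaw",x[5],"tcp along horn",g@h,"along y",g@[-h[1],h[0]])
u=np.array([-.3885,-.9215]);t=np.array([.5812,-.067])+(g@h)*u+(g@[-h[1],h[0]])*np.array([.9215,-.3885]);print(t)
go(*t,.0880,67.15)
E
```

```text
clock: 20.27
tcp_pos: [0.5811, -0.0582, 0.1292]
ee_rot: [-3.141, 0.0, 1.171]
contact_force: [0.4, 0.2, -4.6]
grip_width: 0.324
grasp_force: 50.8
[ 0.6213  0.2915 -0.0005] 0.9462350256702795 yaw -35.25634277755238 tcp along horn 0.0077371477161759915 along y 0.000659794386856192
[ 0.5788 -0.0744]
tcp [ 0.5811 -0.0582  0.1292] yaw 67.07 tx -0.63 ty 0.17 tz 1.65 spin -0.02 t 20.2667
```

```bash
python3 -m pendant '[{"claw":-0.7,"tx":-0.35,"ty":0.1,"tz":0,"spin":0},{"claw":-0.7,"tx":-0.28,"ty":0.07,"tz":0,"spin":0},{"claw":-0.7,"tx":0,"ty":0,"tz":0.4,"spin":0},{"claw":-0.7,"tx":0,"ty":0,"tz":0.4,"spin":0},{"claw":-0.7,"tx":0,"ty":0,"tz":0.3,"spin":0}]'
python3 -m pendant '[{"claw":-0.7,"tx":0,"ty":0,"tz":0.25,"spin":0},{"claw":-0.7,"tx":0,"ty":0,"tz":0.2,"spin":0},{"claw":-0.7,"tx":0,"ty":0,"tz":0.1,"spin":0},{"claw":-0.7,"tx":0,"ty":0,"tz":0,"spin":0}]'
python3 -c "from h import *;go(.5788,-.0744,.087,67.15)"
```

```text
clock: 20.68
tcp_pos: [0.5783, -0.0744, 0.1002]
ee_rot: [-3.14, -0.0, 1.17]
contact_force: [-0.9, 0.3, -4.8]
grip_width: 0.32
grasp_force: 50.8
clock: 21.02
tcp_pos: [0.579, -0.0741, 0.0877]
ee_rot: [-3.141, -0.0, 1.17]
contact_force: [-0.3, -0.2, -3.9]
grip_width: 0.319
grasp_force: 50.7
tcp [ 0.579  -0.0741  0.0877] yaw 67.06 tx -0.01 ty -0.00 tz 0.03 spin -0.02 t 21.0167
```

Right over the target, still carrying the weight. I lower the last millimetres until contact.

```bash
python3 -m pendant '[{"claw":-0.7,"tx":0,"ty":0,"tz":0.06,"spin":0},{"claw":-0.7,"tx":0,"ty":0,"tz":0.06,"spin":0},{"claw":-0.7,"tx":0,"ty":0,"tz":0.04,"spin":0},{"claw":-0.7,"tx":0,"ty":0,"tz":0,"spin":0}]'
```

```text
clock: 21.35
tcp_pos: [0.5799, -0.0744, 0.0868]
ee_rot: [3.14, -0.0, 1.171]
contact_force: [-3.2, 2.2, 11.0]
grip_width: 0.321
grasp_force: 52.5
```

```bash
python3 -m pendant '[{"claw":-0.2,"tx":0,"ty":0,"tz":0,"spin":0},{"claw":0.5,"tx":0,"ty":0,"tz":0,"spin":0},{"claw":0.5,"tx":0,"ty":0,"tz":0,"spin":0},{"claw":0.5,"tx":0,"ty":0,"tz":-0.5,"spin":0},{"claw":0.5,"tx":0,"ty":0,"tz":-1,"spin":0}]'
python3 -m pendant '[{"claw":0.5,"tx":0,"ty":0,"tz":-1,"spin":0},{"claw":0.5,"tx":0,"ty":0,"tz":-1,"spin":0},{"claw":0.5,"tx":0,"ty":0,"tz":-1,"spin":0},{"claw":0.5,"tx":-0.6,"ty":0,"tz":-0.8,"spin":0},{"claw":0.5,"tx":-1,"ty":0,"tz":0,"spin":0}]'
python3 -m pendant '[{"claw":0.5,"tx":-1,"ty":0,"tz":0,"spin":0},{"claw":0.5,"tx":-1,"ty":0,"tz":0,"spin":0},{"claw":0.5,"tx":-0.5,"ty":0,"tz":0,"spin":0},{"claw":0.5,"tx":0,"ty":0,"tz":0,"spin":0}]'
python3 - <<'E'
from fit import *
np.set_printoptions(precision=4,suppress=True)
c=cam("wrist");im=manip.camera("wrist");cv2.imwrite("pics/w9.png",im[:,:,::-1])
x,i,_,b=fit(c,im,[.53,-.15,.12,88,-.5,-125],[.59,-.08,.124,92,.5,-100]);R,o=pose(x);print(x,i,b,"o",o)
print("plate/lug pred",proj(c,(.5812,-.067,.02)),proj(c,(.5500,-.1408,.032)))
E
```

```text
clock: 21.77
tcp_pos: [0.5769, -0.0737, 0.1196]
ee_rot: [-3.135, 0.0, 1.17]
contact_force: [0.8, 0.5, -0.5]
grip_width: 0.747
grasp_force: 0.0
clock: 22.18
tcp_pos: [0.5667, -0.111, 0.2234]
ee_rot: [3.132, -0.001, 1.173]
contact_force: [1.6, -1.0, 0.3]
grip_width: 0.749
grasp_force: 0.0
clock: 22.52
tcp_pos: [0.5386, -0.1711, 0.2176]
ee_rot: [3.141, 0.001, 1.167]
contact_force: [0.1, 0.4, 0.3]
grip_width: 0.752
grasp_force: 0.0
[   0.5892   -0.1308    0.1238   91.9795   -0.4152 -124.9154] 0.329764535548274 [  203     0   214   154 25827] o [ 0.6123 -0.0921  0.0218]
plate/lug pred [310.0847  46.1818] [310.4731 140.1721]
```

View pics/w9.png

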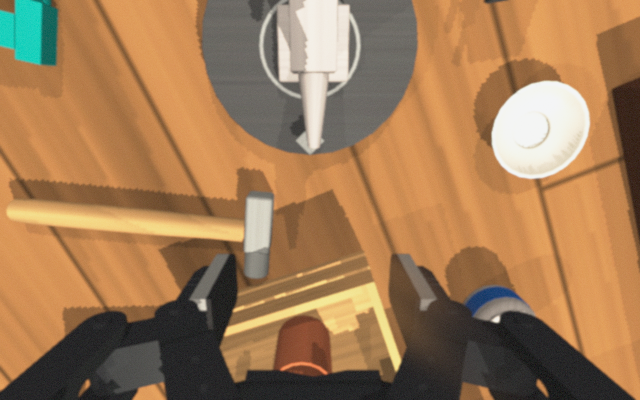

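The view shows the foot (277–351, lower edge row 82) inside the scribed circle (260–361), and the horn tip over the lug at (310,142). The beaker is in the crate. I check the offset numerically.

Run:
```python
from h import *
c=cam("wrist");g=cv2.imread("pics/w9.png",0).astype(int)
for r in (55,60,65,70,76,105,115,125): print(r,[(k,int(g[r,k])) for k in np.where((g[r,215:410]>115))[0]+215 if not(g[r,k-1]>115 and g[r,k+1]>115)])
for r in (40,50,60,70): 
    a=[k for k in range(215,410) if g[r,k]>115]; print("circle mid",r,(min(a)+max(a))/2, ray(c,((min(a)+max(a))/2,r),.02))
print("foot",ray(c,(277,82),.034),ray(c,(351,82),.034))
# top camera
t=manip.camera("top");ct=cam("top");cv2.imwrite("pics/t9.png",t[:,:,::-1])
hsv=cv2.cvtColor(t,cv2.COLOR_RGB2HSV);m=((hsv[...,1]<60)&(hsv[...,2]>150)).astype(np.uint8)[150:215,325:400]
ii=np.argwhere(m)+[150,325];print(len(ii))
for y in range(150,215,2): print(y,''.join('#' if v else '.' for v in m[y-150]))
```

```text
55 [(np.int64(259), 125), (np.int64(264), 148), (np.int64(278), 165), (np.int64(349), 122), (np.int64(355), 155), (np.int64(360), 119)]
60 [(np.int64(260), 118), (np.int64(266), 126), (np.int64(278), 157), (np.int64(349), 122), (np.int64(353), 129), (np.int64(359), 118)]
65 [(np.int64(262), 129), (np.int64(267), 140), (np.int64(278), 149), (np.int64(349), 118), (np.int64(352), 151), (np.int64(357), 132)]
70 [(np.int64(264), 121), (np.int64(270), 128), (np.int64(278), 130), (np.int64(355), 122)]
76 [(np.int64(267), 123), (np.int64(274), 117), (np.int64(278), 117), (np.int64(352), 117)]
105 [(np.int64(222), 126), (np.int64(303), 137), (np.int64(325), 136), (np.int64(397), 123)]
115 [(np.int64(228), 129), (np.int64(304), 129), (np.int64(324), 132), (np.int64(390), 120)]
125 [(np.int64(239), 118), (np.int64(305), 127), (np.int64(323), 120), (np.int64(379), 118)]
circle mid 40 310.0 [ 0.58350428 -0.06083906  0.02      ]
circle mid 50 309.5 [ 0.57992392 -0.06808308  0.02      ]
circle mid 60 309.5 [ 0.57669714 -0.07560613  0.02      ]
circle mid 70 309.5 [ 0.57342274 -0.0832402   0.02     
[... 2027 characters left out ...]
.................####.##....................................
200 ...........................................................................
202 ...........................................................................
204 ...........................................................................
206 ...........................................................................
208 ...........................................................................
210 ...........................................................................
212 ...........................................................................
214 ...........................................................................
```

```bash
python3 -c "
from bench import manip
print(manip.read_state()['clock'],manip.close_job())"
```

```text
the job is handed in; nothing more can be done
22.6167 None
```

The job is handed in at 22.6 s: the beaker stands in the crate, and the stake stands upright on the plate about 3.6 mm off centre, with its horn pointing at the lug to within about 3°.

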